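Fit a sleeve on the gauge pin, then hold the telescoping arm out at the set mark

TASK

Two steel sleeves stand on the bench: slip the one whose bore fits over the upright pin of the telescoping gauge arm down onto its seat and let go of it, and leave the other one standing on the bench. Then squeeze the arm's grip so that its side lock button is pressed fully in, draw the arm out until its pointer lines up with the setting clip on the scale, and finish there, holding the grip still squeezed at that mark (a spring pulls the arm back if it is let go). Leave the clip where it is set, and the loupe, watch and screwdriver undisturbed.

Things in the scene. Friction and masses are not known exactly. Their poses are not given: they have to be found in the camera images.
- stand_top (a point): Gauge stand, fixed to the bench: aluminium plate 90 x 260 x 12 mm (its x, y, z), dark square housing tube (30 mm wide, top 46 mm above the bench) on its -y half. Point: centre of the plate's top face, 12 mm above the bench. +y is the way the arm slides out, +x the side away from the scale, z up.
- boom (a joint): Extension of the telescoping arm in m, 0 = home (start) to 0.09 fully out, along the stand's +y. Locked at home: with the button out it moves only about 1 mm. Once free, a spring pulls it home with 2.3 N (home) to 3.6 N (fully out); if the button is let out while extended, the arm still runs back, to about 13 mm.
- lock_button (a joint): Travel of the lock button in m: 0 = out (locked, start), 0.006 = fully in. Aluminium pad (20 mm along y, 28 mm high, centred at the grip point's height) on the -x side of the grip; moves towards the stand's +x. Sprung: 1.4 N to start, 5.6 N fully in. The arm is free once the button is more than 4.5 mm in.
- grip (a point): Black grip block of the arm, 28 mm along y, 24 to 71 mm above the bench; travels with the arm. Point: its middle when squeezed, 54 mm above the bench; axes as the stand's. Faces: ridged fixed one at x +13.5 mm, button at x -19.5 mm out, -13.5 mm in. Squeeze across x, a finger each side; it cannot move along x. A thin pointer rod runs to -x at 25 mm above the bench.
- pointer_tip (a point): Tip of the thin steel pointer which travels with the arm over the scale strip (lines 10 mm apart); 15.5 mm above the bench; same y, in the stand's frame, as the grip point.
- clip_mark (a point): Mark of the grey setting clip (10 x 10 x 18 mm) that sits on the plate's -x edge at the wanted scale mark; the pointer tip is to stop level with it along the stand's y (they are then 3.5 mm apart across x). Axes as the stand's.
- clip (a joint): Position of the clip along the scale in m: the arm's extension at which the pointer lines up with it. Varies from 0.04 to 0.075; held by friction (6 N).
- pin_seat (a point): Centre of the seat disc (20 mm diameter) at the foot of the upright gauge pin near the arm's outer end, 40 mm above the bench, 50 mm along +y from the grip point. Pin: 10 mm diameter, 30 mm tall above the seat, its last 5 mm tapered to 5 mm; z up.
- sleeve_wide_mid (a point): Steel sleeve that fits: open tube, 24 mm outside, 13 mm bore, 36 mm tall, 80 g, standing upright. Point: its centre, half-way up (18 mm above its foot); z along its bore.
- sleeve_narrow_mid (a point): Steel sleeve that does not fit: same outside, but 8 mm bore. Point: its centre, half-way up; z along its bore.
- loupe_mid (a point): Bystander: grey aluminium eye loupe, 28 mm wide, 30 mm tall, standing on the bench; its centre.
- watch_mid (a point): Bystander: wrist watch with brown strap lying on the bench, 81 x 37 x 8 mm; its centre.
- driver_mid (a point): Bystander: small slim screwdriver lying on the bench, 84 mm long, 7 mm thick; its centre.

How it is judged:
By the outcome, as a careful person would: the job done as asked, in the order asked, and still so for the second after the job is handed in, while the arm keeps its last pose, push and grip.
It also fails if it takes over 42 s, if anything falls off the work surface, if the arm or the gripper's body presses on something with over 40 N, if the wrist force passes 120 N, or if a joint passes its speed limit or range.

ROBOT

A 6-joint arm with a two-finger parallel gripper is mounted at the origin on a cart in front of the work surface, level with it; the furniture and walls round the work are solid. World frame = base frame: x ahead of the robot, y to its left, z up, the work surface at z = 0. Lengths are in m, angles in rad, forces in N, time in s.
With the tool pointing down it reaches from about 0.275 to 0.825 m from the base axis. Payload 4.9 kg.
Tool frame: the origin (TCP) lies midway between the tips of the shut fingers; the grasp point (between the pads) lies 19 mm behind it (grip_point_offset is the distance from the TCP to the grasp point, in m); z points along the fingers, y is the line along which they close (so a half turn about z gives the same grasp; the last joint's range is limited). The gripper opens to 85 mm and grips with 20 to 120 N. Pads are 22 mm wide; open, the fingers measure 114 mm over their backs; the gripper's body (76 mm by 85 mm) begins 54 mm behind the grasp point. The pads swing forward as they close: fully open they stand 13 mm farther back than shut.
Start: joints at [-1.409, 0.326, -0.193, 1.052, 0, 1.437], TCP at [0.16, -0.526, 0.231] pointing down, gripper open.
Joint ranges: [-2.65, 2.65], [-0.97, 1.79], [-1.3, 1.35], [-1.93, 2.1], [-1.47, 1.37], [-3.14, 3.14]. Speed limits (rad/s): [2.57, 2.57, 3.14, 3.14, 3.14, 3.14].

INTERFACE

Orientations are given as a rotation vector (axis times angle).
In Python, from cell import * gives the robot as it stands. Calls block until the motion is done:
- movep(position, orientation): joint-space move of the TCP to a pose.
- move_l(position, velocity=0.15, rot=None, until_force=None): straight line of the TCP; rot=None keeps the orientation; velocity is the mean speed in m/s. With until_force (N) it stops when the force on the tool has changed by that much, and returns True; else False.
- set_joints(angles): joint-space move.
- let_go() and grab(newtons=None): open the fingers fully, or close them until they stop; newtons is the grip in N (None keeps the last).
- sleep(seconds).
- ik(position, orientation): joint angles nearest the present ones, or None.
- get_state(): the state.
- grab_frame(name): name is "scene" or "top"; returns a dict with "img" (420x560x3 uint8, red, green, blue), "fx", "fy", "cx", "cy" (pixels), "cam_to_world" (4x4, takes a point from camera to world coordinates). Camera axes: x right, y down, z forward; pixel columns grow to the right and rows downward; lengths in m; the calibration is good to about 2 mm. A picture is of the moment at which its call begins. There is no depth.
A pose or a line that the arm cannot do raises MotionError and nothing moves.
- sign_off(): hands the job in; it is judged then, once.
Trained networks look in the newest picture that a camera, given by its name, has taken for a name from the list of things; names that differ only in an ending like _2 or _b are one class to them, and where a whole thing is asked for, a point or a joint stands for the part that bears it (a point fixed in the world has none). Each returns a list of dicts, best first, with "score" (0 to 1); they miss things now and then, are a little off and sometimes report something else, mostly with a low value. They report only what shows in the picture. A call takes as long as a camera call.
- spot_in(camera, name): "centre" ([column, row] in pixels, amid what is visible of it).
- silhouettes(camera, name): "mask" (420x560 bool, what is visible of it) and "centre" ([column, row] in pixels, amid what is visible of it).
- tip_of(camera, name): "centre" ([column, row] in pixels: a listed point, or the origin of a listed thing).
The state is a dict: "clock": time; "q": joint angles; "joint_velocities": joint speeds; "tau": joint torques, N m; "position": TCP position; "eef_rot": TCP orientation; "contact_force": force on the tool from outside, world axes, zero at the start; "wrist_torque": the same for the moment, N m; "finger_gap": opening from 0.0 (shut) to 1.0 (fully open); "grasp_force": force on a finger pad.
Only numpy, scipy, OpenCV 4.12 (cv2) and the standard library are available. Lean on these libraries where they do the work, as an engineer would, in place of code of your own. Each camera call takes 0.05 s, during which the arm holds its last target. There are 200 camera calls.

## Working session

There is one attempt and no reset: what is moved stays moved. The work goes in short steps, each a Python script; the robot and the scene stay as the last script left them, time stands still between calls to the robot, and variables do not carry over. Pictures are saved under pics/ and viewed, at most 10 in all, crops included, and the job is handed in when it is done.

```bash
mkdir -p pics
python3 - <<'E'
from cell import *
import cv2,numpy as np
N="stand_top grip pointer_tip clip_mark pin_seat sleeve_wide_mid sleeve_narrow_mid loupe_mid watch_mid driver_mid".split()
for c in("scene","top"):
    f=grab_frame(c); cv2.imwrite(f"pics/{c}0.png",f["img"][:,:,::-1])
    print(c,f["fx"],f["fy"],f["cx"],f["cy"],np.round(f["cam_to_world"],4).tolist())
    for n in N: print(n,[(np.round(d["centre"],1).tolist(),round(d["score"],2)) for d in tip_of(c,n)][:3])
print(get_state())
E
```

```text
scene 504.9832141630096 504.9832141630096 288.91509724129475 214.18972388397805 [[-0.6208, -0.5307, 0.577, -0.0455], [-0.7837, 0.3988, -0.4762, 0.586], [0.0226, -0.7478, -0.6635, 0.7457], [0.0, 0.0, 0.0, 1.0]]
stand_top [([312.5, 221.5], 0.86)]
grip [([310.7, 206.6], 0.74), ([194.8, 253.6], 0.59)]
pointer_tip [([318.0, 230.7], 0.89)]
clip_mark [([294.0, 238.1], 0.43)]
pin_seat [([287.7, 216.1], 0.62)]
sleeve_wide_mid [([201.0, 293.3], 0.72)]
sleeve_narrow_mid [([197.2, 251.0], 0.58)]
loupe_mid [([428.9, 220.8], 0.6)]
watch_mid [([260.4, 174.6], 0.44)]
driver_mid [([416.9, 249.7], 0.44)]
top 462.9674990850197 462.9674990850197 283.0272787745319 210.82255283926548 [[-0.0163, -0.9907, 0.135, 0.4134], [-0.9999, 0.0164, -0.0004, 0.0864], [-0.0019, -0.135, -0.9908, 1.1681], [0.0, 0.0, 0.0, 1.0]]
stand_top [([306.7, 214.7], 0.79)]
grip [([300.7, 213.3], 0.83)]
pointer_tip [([296.9, 234.7], 0.67)]
clip_mark [([273.9, 227.1], 0.52), ([186.0, 237.1], 0.52), ([298.2, 234.6], 0.31)]
pin_seat [([281.2, 212.1], 0.6)]
sleeve_wide_mid [([186.3, 237.2], 0.67)]
sleeve_narrow_mid [([202.7, 196.5], 0.49)]
loupe_mid [([387.8, 279.6], 0.45)]
watch_mid [([307.0, 137.3], 0.73), ([185.2, 236.7], 0.31)]
driver_mid [([363.9, 295.3], 0.46)]
{'clock': 1.1, 'q': array([-1.40917354e+00,  3.26231704e-01, -1.92579473e-01,  1.05197119e+00,
       -1.79467282e-05,  1.43660527e+00]), 'joint_velocities': array([-2.42985147e-03,  4.99951802e-04, -1.86800445e-03,  4.67694149e-05,
        1.50607512e-03,  1.23486191e-03]), 'tau': array([ 4.94583473e-04, -4.43345726e+01,  2.62757975e+01,  1.28322157e-03,
        6.64719983e-05, -9.04731053e-06]), 'position': array([ 0.1603516 , -0.52614484,  0.23127136]), 'eef_rot': array([ 3.10727775e+00,  4.62968863e-01, -2.78872287e-05]), 'contact_force': array([-0.1210451 ,  0.28659521, -1.20149405]), 'wrist_torque': array([ 0.01223763,  0.02623196, -0.02243944]), 'grasp_force': 0.0, 'finger_gap': 0.9956919333146618}
```

```bash
cat > h.py <<'E'
from cell import *
import cv2,numpy as np
def plane(f,p,z):
    T=np.array(f["cam_to_world"]); d=T[:3,:3]@[(p[0]-f["cx"])/f["fx"],(p[1]-f["cy"])/f["fy"],1]; o=T[:3,3]
    return o+d*(z-o[2])/d[2]
def proj(f,X):
    T=np.array(f["cam_to_world"]); c=T[:3,:3].T@(np.array(X)-T[:3,3]); return np.array([f["cx"]+f["fx"]*c[0]/c[2],f["cy"]+f["fy"]*c[1]/c[2]])
E
python3 - <<'E'
import cv2
a=cv2.imread("pics/scene0.png");cv2.imwrite("pics/s1.png",cv2.resize(a[130:330,160:460],(798,532),interpolation=cv2.INTER_CUBIC))
a=cv2.imread("pics/top0.png");cv2.imwrite("pics/t1.png",cv2.resize(a[110:310,140:420],(798,570),interpolation=cv2.INTER_CUBIC))
E
python3 - <<'E'
from h import *
H=dict(stand_top=.012,grip=.054,pointer_tip=.0155,clip_mark=.0155,pin_seat=.04,sleeve_wide_mid=.018,sleeve_narrow_mid=.018,loupe_mid=.015,watch_mid=.004,driver_mid=.0035)
F={c:grab_frame(c) for c in("scene","top")}
for n,z in H.items():
    for c in F:
        for d in tip_of(c,n)[:1]: print(n,c,round(d["score"],2),plane(F[c],d["centre"],z).round(4))
E
```

```text
stand_top scene 0.63 [0.5514 0.0398 0.012 ]
stand_top top 0.58 [0.5604 0.0291 0.012 ]
grip scene 0.77 [0.5538 0.0341 0.054 ]
grip top 0.57 [0.5545 0.0433 0.054 ]
pointer_tip scene 0.64 [0.5144 0.048  0.0155]
pointer_tip top 0.76 [0.5105 0.0514 0.0155]
clip_mark scene 0.52 [0.5332 0.0961 0.0155]
clip_mark top 0.41 [0.5288 0.11   0.0155]
pin_seat scene 0.83 [0.5691 0.0796 0.04  ]
pin_seat top 0.84 [0.566 0.089 0.04 ]
sleeve_wide_mid scene 0.55 [0.5118 0.3344 0.018 ]
sleeve_wide_mid top 0.67 [0.5086 0.34   0.018 ]
sleeve_narrow_mid scene 0.77 [0.6065 0.2789 0.018 ]
sleeve_narrow_mid top 0.61 [0.6116 0.2864 0.018 ]
loupe_mid scene 0.7 [ 0.3807 -0.1645  0.015 ]
loupe_mid top 0.7 [ 0.3876 -0.1659  0.015 ]
watch_mid scene 0.49 [0.7495 0.0199 0.004 ]
watch_mid top 0.71 [0.7665 0.0146 0.004 ]
driver_mid scene 0.62 [ 0.3527 -0.0911  0.0035]
driver_mid top 0.55 [ 0.3623 -0.109   0.0035]
```

View pics/s1.png

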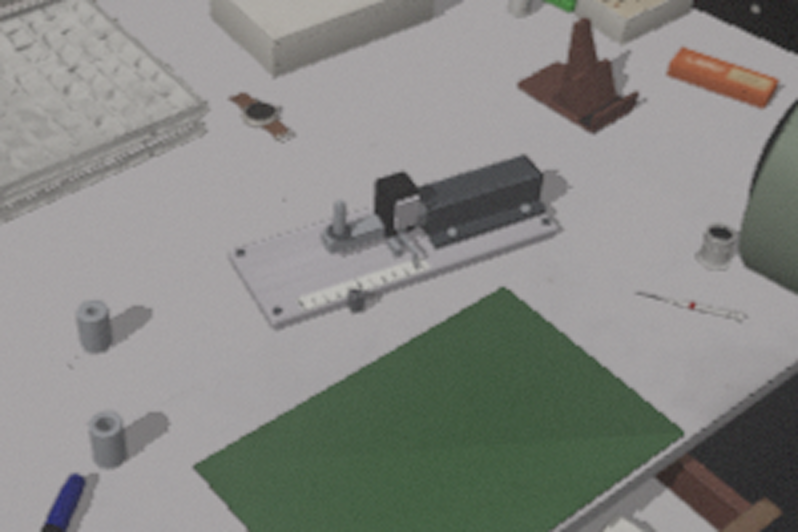

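View pics/t1.png

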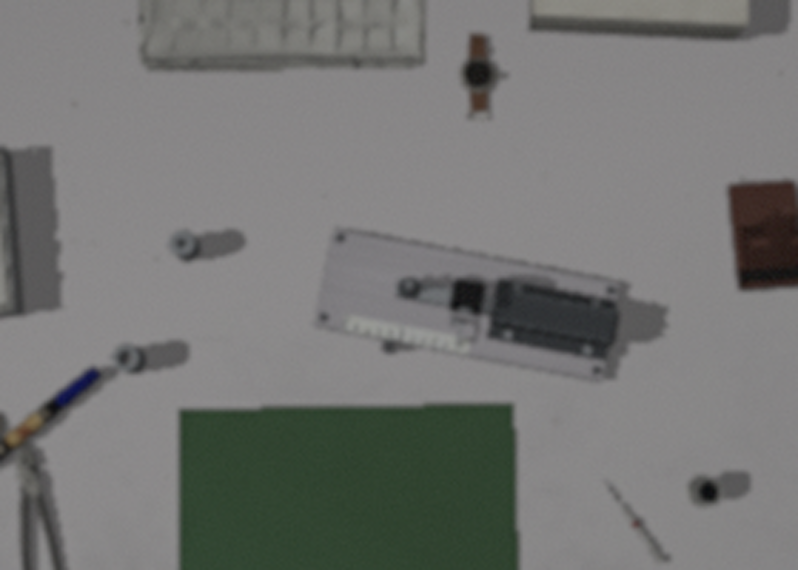

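The wide-bore sleeve is the one near the pen (scene crop 107,438; top crop 130,358). The narrow one is at scene crop (95,325). The clip is at scene crop (357,298), and the pin is at (340,218) in the scene crop and (408,287) in the top crop. Next I average repeated measurements.

Run:
```python
from h import *
H=dict(stand_top=.012,grip=.054,pointer_tip=.0155,clip_mark=.0155,pin_seat=.04,sleeve_wide_mid=.018)
ims={}
for c in("scene","top"):
    P={n:[] for n in H};S={n:[] for n in ["sleeve_wide_mid","clip","boom","sleeve_narrow_mid","lock_button"]};I=[]
    for k in range(4):
        f=grab_frame(c);I.append(f["img"].astype(float))
        for n in H:
            r=tip_of(c,n)
            if r: P[n].append(plane(f,r[0]["centre"],H[n])[:2])
        if k<2:
          for n in S:
            r=silhouettes(c,n)
            if r:
                m=r[0]["mask"];v,u=np.nonzero(m);S[n].append((u.mean().round(2),v.mean().round(2),u.min(),u.max(),v.min(),v.max(),m.sum()))
    np.save(f"pics/{c}.npy",np.mean(I,0))
    for n in P: print(c,n,np.median(P[n],0).round(4),np.std(P[n],0).round(4))
    for n in S: print(c,n,S[n], plane(f,S[n][0][:2],.018).round(4) if S[n] else '')
    a=np.clip(np.mean(I,0)*1.8,0,255).astype(np.uint8)[:,:,::-1]
    x,y=(240,180) if c=="scene" else (246,184)
    cv2.imwrite(f"pics/z_{c}.png",cv2.resize(a[y:y+75,x:x+100] if c=="scene" else a[y:y+64,x:x+120],None,fx=7.9 if c=="scene" else 6.6,fy=7.9 if c=="scene" else 6.6,interpolation=cv2.INTER_CUBIC))
```

```text
scene stand_top [0.5507 0.0353] [0.0027 0.003 ]
scene grip [0.5548 0.0318] [0.0034 0.0037]
scene pointer_tip [0.5158 0.0429] [0.002  0.0026]
scene clip_mark [0.5337 0.099 ] [0.0041 0.0026]
scene pin_seat [0.564  0.0836] [0.003  0.0017]
scene sleeve_wide_mid [0.5105 0.33  ] [0.07   0.1784]
scene sleeve_wide_mid [(np.float64(199.79), np.float64(294.95), np.int64(193), np.int64(206), np.int64(285), np.int64(306), np.int64(266)), (np.float64(199.76), np.float64(295.1), np.int64(193), np.int64(206), np.int64(285), np.int64(305), np.int64(236))] [0.5108 0.3325 0.018 ]
scene clip [(np.float64(302.12), np.float64(210.94), np.int64(281), np.int64(319), np.int64(195), np.int64(224), np.int64(635))] [0.5784 0.0338 0.018 ]
scene boom [(np.float64(301.24), np.float64(211.25), np.int64(281), np.int64(318), np.int64(195), np.int64(225), np.int64(602)), (np.float64(301.19), np.float64(211.97), np.int64(281), np.int64(319), np.int64(196), np.int64(225), np.int64(679))] [0.5788 0.036  0.018 ]
scene sleeve_narrow_mid [(np.float64(194.45), np.float64(252.93), np.int64(188), np.int64(201), np.int64(243),
[... 1148 characters left out ...]
t64(312)), (np.float64(297.71), np.float64(213.33), np.int64(279), np.int64(313), np.int64(207), np.int64(222), np.int64(323))] [0.5633 0.05   0.018 ]
top sleeve_narrow_mid [(np.float64(204.83), np.float64(195.66), np.int64(200), np.int64(210), np.int64(190), np.int64(201), np.int64(98)), (np.float64(204.59), np.float64(195.23), np.int64(200), np.int64(209), np.int64(190), np.int64(200), np.int64(78))] [0.6119 0.2823 0.018 ]
top lock_button [(np.float64(185.1), np.float64(235.29), np.int64(180), np.int64(190), np.int64(231), np.int64(240), np.int64(91)), (np.float64(204.86), np.float64(195.56), np.int64(200), np.int64(210), np.int64(190), np.int64(201), np.int64(106))] [0.5127 0.3308 0.018 ]
```

View pics/z_scene.png

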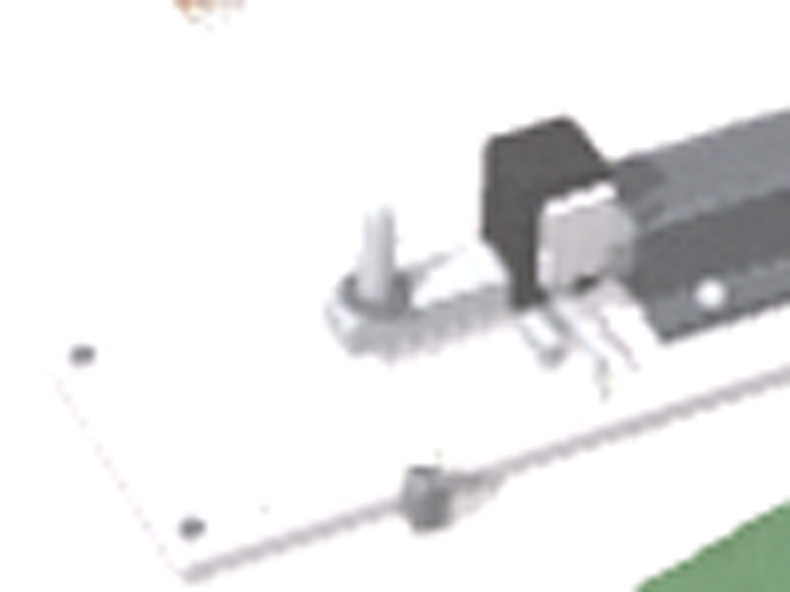

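View pics/z_top.png

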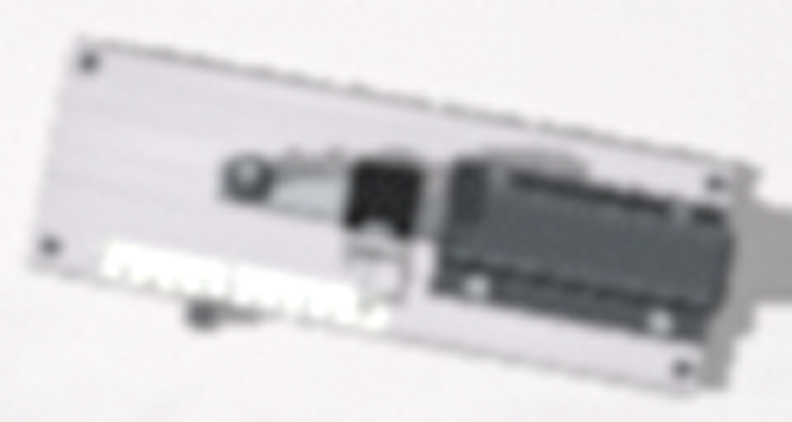

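Run:
```python
from h import *
fs=grab_frame("scene");ft=grab_frame("top")
S=lambda x,y:((x+.5)/7.9-.5+240,(y+.5)/7.9-.5+180)
S1=lambda x,y:((x+.5)/2.66-.5+160,(y+.5)/2.66-.5+130)
T=lambda x,y:((x+.5)/6.6-.5+246,(y+.5)/6.6-.5+184)
tp=[plane(ft,T(*p),.012)[:2] for p in[(88,62),(50,245),(716,183),(682,369)]]
sp=[plane(fs,p,.012)[:2] for p in[S(82,355),S(190,527),S1(546,222)]]
print("screws top",np.round(tp,4).tolist(),"scene",np.round(sp,4).tolist())
c=np.mean(tp,0);ey=(tp[0]+tp[1]-tp[2]-tp[3]);ey/=np.linalg.norm(ey);ex=np.array([ey[1],-ey[0]])
cs=(sp[1]+sp[2])/2;es=sp[0]-sp[2];es/=np.linalg.norm(es)
print("c",c,"scene c",cs,"yaw",np.degrees(np.arctan2(-ey[0],ey[1])),np.degrees(np.arctan2(-es[0],es[1])))
def L(n,w,p):
    cc=c if w=='t' else cs
    d=np.array(p[:2])-cc; print(n,w,"world",np.round(p[:2],4),"local",np.round([d@ex,d@ey],4))
L("pintop",'s',plane(fs,S(380,210),.070)); L("pintop",'t',plane(ft,T(250,176),.070))
L("seat",'s',plane(fs,S(375,290),.040));
L("gripback top -?",'s',plane(fs,S(530,128),.071))
L("griptop",'t',plane(ft,T(385,195),.071))
L("cliptop",'s',plane(fs,S(428,472),.018)); L("clip",'t',plane(ft,T(204,315),.012))
L("ptip",'s',plane(fs,S(604,390),.0155)); L("ptip",'t',plane(ft,T(398,298),.0155))
for n,z in [("clip_mark",.0155),("pointer_tip",.0155),("pin_seat",.04),("grip",.054)]:
  for w,cm,f in(('s','scene',fs),('t','top',ft)):
    for r in tip_of(cm,n)[:1]: L("net "+n,w,plane(f,r["centre"],z))
def cen(a,b):
    A=[];B=[]
    for f,p in((fs,a),(ft,b)):
        M=np.array(f["cam_to_world"]);d=M[:3,:3]@[(p[0]-f["cx"])/f["fx"],(p[1]-f["cy"])/f["fy"],1];d/=np.linalg.norm(d);Q=np.eye(3)-np.outer(d,d);A.append(Q);B.append(Q@M[:3,3])
    return np.linalg.solve(sum(A),sum(B))
print("wide tri",cen((199.8,295.0),(185.4,235.4)))
print("pintop tri",cen(S(380,210),T(250,176)))
```

```text
screws top [[0.6176, 0.1463], [0.5471, 0.1615], [0.5667, -0.0929], [0.4959, -0.0774]] scene [[0.6166, 0.1465], [0.5463, 0.1619], [0.4945, -0.077]]
c [0.55686006 0.03437161] scene c [0.52038266 0.0424236 ] yaw -12.048221700897075 -28.65503539070497
pintop s world [0.5632 0.0876] local [0.0324 0.0531]
pintop t world [0.5644 0.085 ] local [-0.0032  0.0511]
seat s world [0.5654 0.0867] local [0.0348 0.0527]
gripback top -? s world [0.5646 0.0356] local [0.0447 0.0026]
griptop t world [0.5565 0.0362] local [-0.0007  0.0017]
cliptop s world [0.5204 0.104 ] local [-0.0129  0.0603]
clip t world [0.5194 0.1032] local [-0.051   0.0595]
ptip s world [0.5183 0.0452] local [-0.0026  0.0022]
ptip t world [0.5244 0.0296] local [-0.0308 -0.0114]
net clip_mark s world [0.5252 0.1081] local [-0.009   0.0652]
net pointer_tip s world [0.5138 0.0416] local [-0.0063 -0.0022]
net pointer_tip t world [0.5045 0.0512] local [-0.0547  0.0056]
net pin_seat s world [0.5646 0.0909] local [0.0331 0.0566]
net pin_seat t world [0.5776 0.082 ] local [0.0103 0.0509]
net grip s world [0.557  0.0389] local [0.0366 0.0042]
net grip t world [0.5639 0.0356] local [0.0067 0.0027]
wide tri [0.51294922 0.33109702 0.01463287]
pintop tri [0.56513542 0.08532008 0.06740749]
```

```bash
cat >> h.py <<'E'
from scipy.spatial.transform import Rotation as R
def rv(th):
    y=np.array([np.cos(th),np.sin(th),0]);z=np.array([0,0,-1.]);return R.from_matrix(np.c_[np.cross(y,z),y,z]).as_rotvec()
def best(p,deg):
    C=[(abs(q[5]),rv(np.radians(a))) for a in(deg,deg+180) for q in [ik(p,rv(np.radians(a)))] if q is not None]
    return min(C,key=lambda c:c[0])[1]
C=np.array([.5565,.0344]);Y=np.radians(-12.1)
EX=np.array([np.cos(Y),np.sin(Y)]);EY=np.array([-np.sin(Y),np.cos(Y)])
def W(x,y,z): return [*(C+x*EX+y*EY),z]
def st(t=""):
    s=get_state();print(t,round(s["clock"],2),"p",s["position"].round(4),"F",s["contact_force"].round(1),"gap",round(s["finger_gap"],3),"g",round(s["grasp_force"],1))
E
python3 - <<'E'
from h import *
st("start")
s=[.512,.331]
r=best([*s,.12],35)
movep([*s,.10],r);st("above")
move_l([*s,.007],.12);st("down")
grab(30);st("grab")
move_l([*s,.11],.2);st("lift")
p=W(-.002,.052,.110)
movep(p,best(p,-12.1));st("over pin")
for c in("scene","top"):
    f=grab_frame(c);a=np.clip(f["img"]*1.6,0,255).astype(np.uint8)[:,:,::-1]
    u,v=proj(f,p).astype(int);cv2.imwrite(f"pics/o_{c}.png",cv2.resize(a[v-40:v+40,u-50:u+50],None,fx=7,fy=7,interpolation=cv2.INTER_CUBIC))
    print(c,u,v)
print(get_state()["clock"])
E
```

```text
start 6.5 p [ 0.1603 -0.5261  0.2313] F [-0.7 -0.5 -0.3] gap 1.001 g 0.0
above 9.77 p [0.5126 0.3303 0.1001] F [-0.3  0.5 -0.7] gap 1.002 g 0.0
down 10.69 p [0.5126 0.3313 0.0077] F [0.7 0.4 0.5] gap 1.004 g 0.0
grab 11.28 p [0.5122 0.3311 0.0074] F [-1.5 -0.3  4.2] gap 0.271 g 29.4
lift 11.95 p [0.5113 0.3306 0.109 ] F [-0.2 -0.3 -1. ] gap 0.272 g 29.4
over pin 14.29 p [0.5653 0.0859 0.1098] F [-0.6 -0.7 -0.3] gap 0.266 g 29.4
scene 288 190
top 283 207
14.3917
```

View pics/o_scene.png

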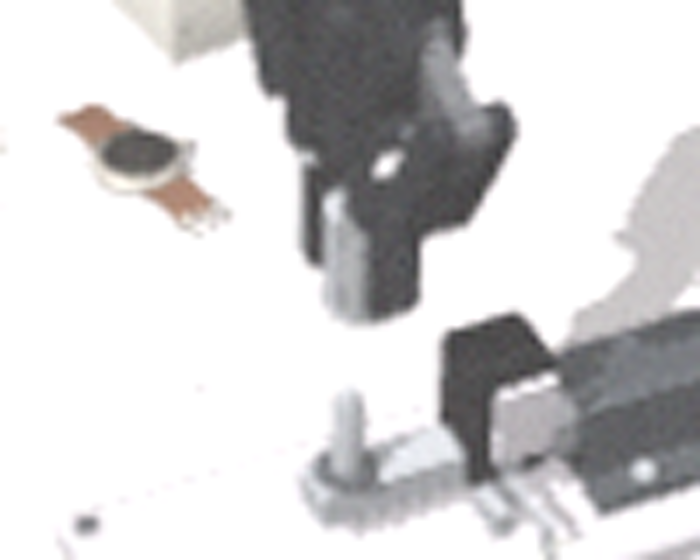

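The sleeve is held above the pin. Its left edge is at crop (323,300) and its bottom at (360,322). The pin top centre is at (349,393). I check the lateral alignment numerically, then insert.

Run:
```python
from h import *
f=grab_frame("scene")
X=lambda p:((p-np.array([288-50,190-40])+.5)*7-.5).round(0)
p=get_state()["position"]
for z in(.04,.07,.103,.12): print(z,X(proj(f,[p[0],p[1],z])))
ax=np.array(f["cam_to_world"])[:3,0];print("left edge foot",X(proj(f,np.r_[p[:2],.106]-ax*.012)), X(proj(f,np.r_[p[:2],.106]+ax*.012)))
```

```text
0.04 [348. 466.]
0.07 [350. 390.]
0.103 [353. 303.]
0.12 [354. 256.]
left edge foot [311. 295.] [395. 295.]
```

Run:
```python
from h import *
I=[]
for k in range(4): f=grab_frame("scene");I.append(f["img"].astype(float).mean(2))
a=np.mean(I,0)
print("cols 278..300")
for v in list(range(182,198))+[207,209,211,213]: print(v,a[v,278:300].round(0).astype(int).tolist())
p=get_state()["position"];ax=np.array(f["cam_to_world"])[:3,0]
for z in(.104,.115,.125): print(z,proj(f,np.r_[p[:2],z]),proj(f,np.r_[p[:2],z]-ax*.012))
print(proj(f,[*p[:2],.06]),proj(f,np.r_[p[:2],.06]-ax*.005))
```

```text
cols 278..300
182 [169, 163, 138, 90, 54, 58, 99, 120, 105, 109, 98, 70, 59, 52, 57, 57, 57, 52, 49, 49, 49, 50]
183 [169, 163, 138, 90, 54, 59, 100, 120, 104, 108, 112, 99, 74, 57, 55, 56, 54, 52, 49, 50, 89, 109]
184 [170, 161, 138, 90, 54, 59, 100, 120, 111, 113, 112, 103, 78, 56, 55, 55, 51, 49, 51, 50, 135, 164]
185 [169, 165, 144, 95, 53, 59, 100, 121, 114, 113, 112, 97, 74, 55, 53, 52, 52, 50, 53, 53, 140, 167]
186 [168, 169, 159, 113, 56, 58, 102, 121, 114, 115, 112, 96, 73, 55, 52, 51, 56, 56, 53, 54, 142, 168]
187 [169, 169, 169, 146, 103, 81, 104, 122, 114, 115, 111, 99, 77, 55, 54, 54, 52, 53, 52, 58, 142, 169]
188 [168, 169, 169, 169, 155, 129, 119, 122, 113, 113, 112, 102, 80, 57, 55, 54, 54, 54, 52, 60, 143, 170]
189 [169, 169, 168, 169, 169, 155, 131, 122, 110, 111, 113, 99, 74, 57, 55, 52, 56, 54, 54, 70, 144, 169]
190 [170, 170, 169, 169, 168, 153, 129, 124, 106, 108, 111, 98, 74, 57, 56, 54, 54, 52, 54, 69, 144, 168]
191 [169, 169, 169, 169, 169, 154, 129, 123, 105, 105, 112, 99, 76, 57, 52, 54, 53, 56, 54, 67, 144, 168]
192 [169, 169, 168, 169, 169, 154, 129, 123,
[... 620 characters left out ...]
07 [169, 169, 169, 169, 169, 170, 169, 149, 136, 137, 122, 121, 154, 169, 168, 169, 169, 169, 165, 163, 166, 168]
209 [169, 168, 169, 169, 170, 170, 170, 148, 129, 125, 115, 111, 144, 165, 169, 156, 155, 163, 168, 167, 164, 163]
211 [170, 169, 169, 169, 169, 166, 164, 146, 129, 123, 112, 108, 149, 166, 164, 164, 158, 154, 153, 145, 139, 146]
213 [164, 169, 156, 156, 165, 167, 154, 132, 127, 123, 108, 103, 134, 133, 126, 122, 121, 124, 139, 148, 149, 148]
0.104 [288.01987212 192.40564955] [282.0585125  192.40564955]
0.115 [288.13789131 188.13190089] [282.13342074 188.13190089]
0.125 [288.24667255 184.19268031] [282.20246554 184.19268031]
[287.56426932 208.90408299] [285.14971367 208.90408299]
```

Run:
```python
from h import *
move_l(W(-.002,.0549,.082),.12);st("hover")
h=move_l(W(-.002,.0549,.045),.04,until_force=5);st(f"ins {h}")
f=grab_frame("scene");a=np.clip(f["img"]*1.6,0,255).astype(np.uint8)[:,:,::-1]
cv2.imwrite("pics/ins.png",cv2.resize(a[165:245,238:338],None,fx=7,fy=7,interpolation=cv2.INTER_CUBIC))
```

```text
hover 15.03 p [0.5654 0.0885 0.0815] F [-0.3  0.7 -1. ] gap 0.27 g 29.4
ins True 15.83 p [0.5655 0.0885 0.0474] F [-1.5  0.   5.1] gap 0.27 g 30.0
```

View pics/ins.png

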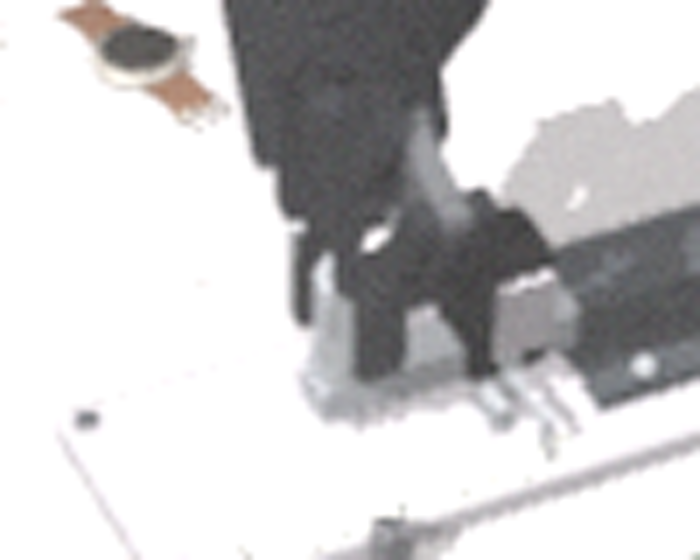

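The sleeve is on the seat: the force stop came at TCP z 0.0474, as expected, and the sleeve foot shows on the disc at about (340,390). I release it, then squeeze the grip and draw the arm part way.

Run:
```python
from h import *
let_go();st("rel")
move_l(W(-.002,.0549,.105),.15);
move_l(W(-.002,.0022,.105),.15)
h=move_l(W(-.002,.0022,.037),.1,until_force=10);st(f"at grip {h}")
grab(30);sleep(.2);st("squeezed")
h=move_l(W(-.002,.0022+.045,.037),.06,until_force=20);st(f"drawn {h}")
for c in("scene","top"):
    f=grab_frame(c)
    for n in("clip_mark","pointer_tip"):
        for r in tip_of(c,n)[:2]: print(c,n,round(r["score"],2),np.round(r["centre"],1))
    a=np.clip(f["img"]*1.5,0,255).astype(np.uint8)[:,:,::-1]
    u,v=proj(f,W(-.045,.055,.014)).astype(int);print(u,v)
    cv2.imwrite(f"pics/d_{c}.png",cv2.resize(a[v-30:v+30,u-40:u+40],None,fx=9,fy=9,interpolation=cv2.INTER_CUBIC))
```

```text
rel 16.51 p [0.5647 0.0885 0.0465] F [0.7 0.3 0.6] gap 0.998 g 0.0
at grip False 18.38 p [0.5555 0.0371 0.0374] F [-0.2  0.2 -0.1] gap 1.003 g 0.0
squeezed 19.17 p [0.5559 0.0368 0.0377] F [ 1.3 -0.7  5.9] gap 0.293 g 32.8
drawn False 20.07 p [0.5652 0.0804 0.0377] F [ 1.3 -2.   6. ] gap 0.291 g 32.8
scene clip_mark 0.43 [293.7 237.2]
scene pointer_tip 0.62 [269.5 221.3]
scene pointer_tip 0.43 [291.1 234.2]
294 238
278 229
```

View pics/d_scene.png

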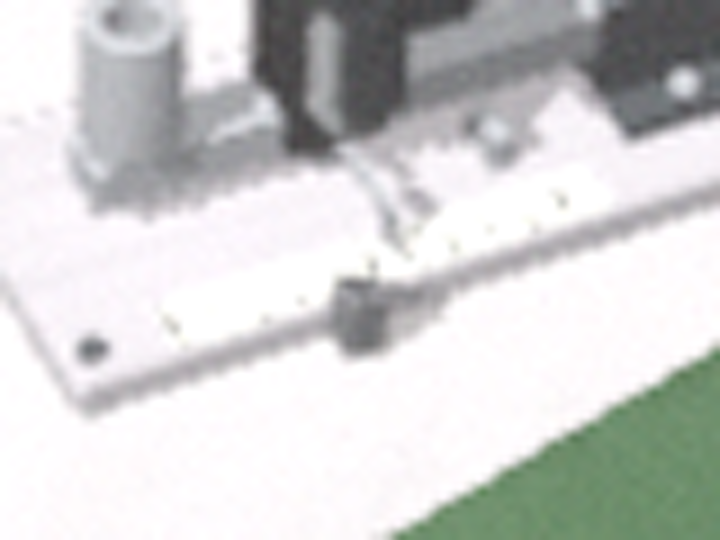

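The sleeve is seated on the pin (crop 130,90), and the pointer tip at about (402,243) is still short of the clip, whose top is at (362,285).

View pics/d_top.png

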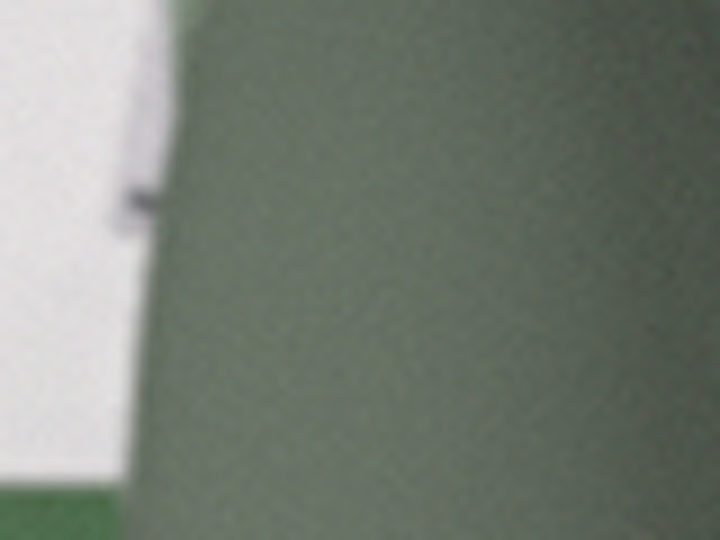

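Run:
```python
from h import *
f=grab_frame("scene");g=grab_frame("top")
U=lambda x,y,o:((x+.5)/9-.5+o[0]-40,(y+.5)/9-.5+o[1]-30)
def L(n,p): d=p[:2]-C; print(n,np.round([d@EX,d@EY],4))
s=get_state()["position"];L("tcp",s)
for z in(.0155,):
  L("tip",plane(f,U(402,245,(294,238)),z))
for z in(.012,.018,.024,.03): L(f"cliptop z{z}",plane(f,U(361,285,(294,238)),z))
# predicted appearance
X=lambda p,o:((p-np.array([o[0]-40,o[1]-30])+.5)*9-.5).round(0)
for y in(.0472,.058,.060,.062): print(y,[X(proj(f,W(x,y,.0155)),(294,238)).tolist() for x in(-.02,-.04,-.05)],[X(proj(g,W(x,y,.0155)),(278,229)).tolist() for x in(-.04,-.05)])
for z in (0,.018,.03): print("clip z",z,X(proj(f,W(-.05,.060,z)),(294,238)))
a=f["img"].astype(int).mean(2);
print(a[224:246,284:302].round(0).astype(int))
```

```text
tcp [-0.0012  0.0466]
tip [-0.0396  0.0448]
cliptop z0.012 [-0.0442  0.0576]
cliptop z0.018 [-0.0496  0.0605]
cliptop z0.024 [-0.055   0.0635]
cliptop z0.03 [-0.0604  0.0664]
0.0472 [[355.0, 195.0], [393.0, 249.0], [413.0, 277.0]] [[401.0, 265.0], [394.0, 300.0]]
0.058 [[313.0, 209.0], [352.0, 263.0], [371.0, 291.0]] [[363.0, 257.0], [356.0, 292.0]]
0.06 [[306.0, 211.0], [344.0, 265.0], [364.0, 293.0]] [[356.0, 256.0], [349.0, 291.0]]
0.062 [[298.0, 214.0], [336.0, 268.0], [356.0, 296.0]] [[349.0, 254.0], [342.0, 290.0]]
clip z 0 [362. 341.]
clip z 0.018 [364. 285.]
clip z 0.03 [365. 247.]
[[105  85  61  61  58  61  68 109 134 136 124 123 126 125 136 134 132 156]
 [112 104  93  94  88  86  89  99 127 143 138 129 122 124 145 148 155 164]
 [120 124 123 135 136 122 126 131 142 143 148 145 138 130 123 145 160 166]
 [142 143 140 159 165 162 163 167 167 149 141 155 164 152 133 132 158 166]
 [167 170 167 168 167 165 165 166 166 155 146 145 159 165 143 143 158 161]
 [168 167 167 166 167 165 166 165 167 165 159 149 152 161 143 125 125 144]
 [167 167 166 166 165 167 167 167 166 169 168 156 142
[... 447 characters left out ...]
186 185 163 150 173 185]
 [176 181 185 189 192 191 186 184 185 185 166 133 173 191 180 182 172 160]
 [190 191 192 191 192 191 176 157 151 148 153 140 165 180 169 166 156 145]
 [191 193 186 188 192 192 173 125  93  86  94 104 127 125 133 135 121 120]
 [192 191 174 170 186 189 160 119 108  98  89 101 100 100  98  98  95 109]
 [191 191 176 154 170 172 145 107 104 109  94  92  95  94  98  95 102 112]
 [183 184 171 167 154 147 128  97  97  95  82  75  79  99 111 112 121 128]
 [158 156 146 141 131 123 112  96  90  82  78  78  80 112 128 125 126 136]
 [139 127 121 119 118 115 106  93  87  80  77  77  88 114 127 126 136 161]
 [118 118 119 118 132 136 131 109  88  84  78  77  94 118 136 143 161 171]]
```

```bash
python3 - <<'E'
from h import *
from scipy.optimize import brentq
f=grab_frame("scene")
def yrod(u,v,z): # y of line x-> at height z through the pixel
    p=plane(f,(u,v),z)[:2]-C; return (p@EX).round(4),(p@EY).round(4)
for q in[(294,227),(294.5,228),(295.2,229),(296,230),(296.7,231)]: print("rod",yrod(*q,.025))
for q in[(296.9,233),(297,234),(297.2,235)]: print("tip",yrod(*q,.0155))
for y in(.058,.060,.062):
    V=np.array([proj(f,W(-.05+a,y+b,z)) for a in(-.005,.005) for b in(-.005,.005) for z in(0,.018)])
    print("clip",y,V.min(0).round(2),V.max(0).round(2))
    print(V[1::2].round(1).tolist())
E
python3 - <<'E'
from h import *
# step to the estimate, then look
move_l(W(-.002,.0472+.0125,.037),.06);st()
I=[]
for k in range(4): f=grab_frame("scene");I.append(f["img"].astype(float))
a=np.mean(I,0);print(a.mean(2)[224:246,280:302].round(0).astype(int))
b=np.clip(a*1.3,0,255).astype(np.uint8)[:,:,::-1]
cv2.imwrite("pics/e.png",cv2.resize(b[214:254,268:318],None,fx=14,fy=14,interpolation=cv2.INTER_CUBIC))
E
```

```text
rod (np.float64(-0.0236), np.float64(0.0469))
rod (np.float64(-0.0268), np.float64(0.0473))
rod (np.float64(-0.0301), np.float64(0.0474))
rod (np.float64(-0.0335), np.float64(0.0472))
rod (np.float64(-0.0368), np.float64(0.0473))
tip (np.float64(-0.0336), np.float64(0.0448))
tip (np.float64(-0.0364), np.float64(0.046))
tip (np.float64(-0.0393), np.float64(0.047))
clip 0.058 [291.37 236.72] [298.11 247.42]
[[298.1, 239.8], [293.8, 241.2], [295.9, 236.7], [291.6, 238.1]]
clip 0.06 [290.51 237.  ] [297.25 247.72]
[[297.2, 240.1], [292.9, 241.5], [295.1, 237.0], [290.7, 238.4]]
clip 0.062 [289.65 237.29] [296.38 248.01]
[[296.4, 240.4], [292.0, 241.8], [294.2, 237.3], [289.9, 238.7]]
 20.88 p [0.5678 0.0926 0.0377] F [ 1.  -2.8  5. ] gap 0.294 g 32.9
[[ 70  51  51  52  61  84  88  78  65  75  93 115 124 123 123 123 123 125
  124 124 123 133]
 [ 71  50  51  48  51  58  96 108 100 115 123 123 125 135 132 124 134 139
  140 132 135 156]
 [ 82  67  69  65  68  81 117 138 133 134 131 125 125 152 153 138 155 165
  165 155 158 165]
 [111 104 105 102  93  95 116 136 142 156 154 131 124 144 161 16
[... 1003 characters left out ...]
6 156 133 114 122 124 164 180
  170 167 156 146]
 [184 188 191 191 192 192 187 188 191 192 173 125  92  83  94 103 128 125
  131 135 123 118]
 [192 187 188 192 192 192 175 169 186 187 159 119 107  99  87 102 102  98
   99  96  97 108]
 [192 180 179 188 192 191 176 152 170 171 143 107 103 106  90  95  95  95
   99  96 102 112]
 [191 191 174 170 184 184 171 167 157 146 128  99  98  96  81  76  82 100
  112 111 119 127]
 [187 185 171 146 158 155 146 141 130 122 109  91  88  84  77  76  83 114
  128 127 127 136]
 [172 166 155 146 140 130 123 118 119 116 107  92  88  81  77  76  88 115
  127 127 137 161]
 [147 142 131 122 120 119 119 117 131 137 133 108  88  84  75  76  91 116
  137 144 161 170]]
```

View pics/e.png

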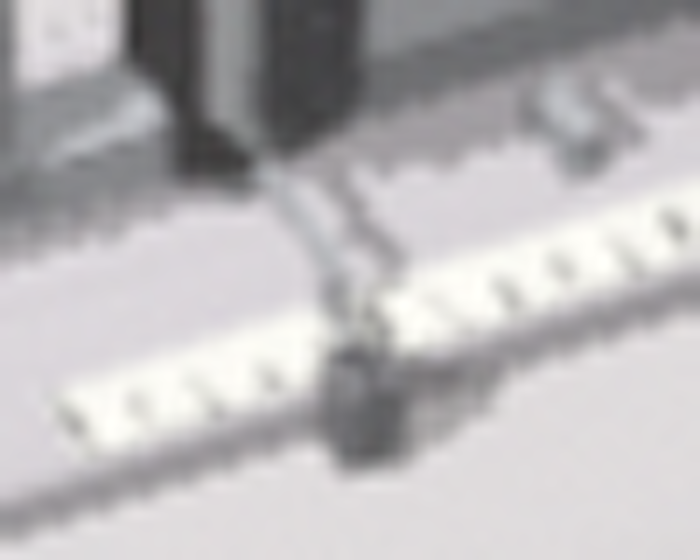

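Run:
```python
from h import *
f=grab_frame("scene")
L=lambda u,v,z:[((plane(f,(u,v),z)[:2]-C)@e).round(4) for e in(EX,EY)]
for q in[(288,228),(288.5,229),(289.4,230),(290.1,231),(290.7,232)]: print("rod",L(*q,.025))
print("static spot",L(294.6,236.6,.0155),L(294.6,236.6,.012))
for y in(.0595,.0605): print(y,[proj(f,W(x,y,z)).round(1).tolist() for x,z in((-.0395,.025),(-.0395,.0155),(-.043,.0155),(-.05,.018))])
p=get_state()["position"][:2]-C;print("tcp",p@EX,p@EY)
# scale ticks: find via white strip profile along y at several x
a=np.load("pics/scene.npy").mean(2).astype(np.float32)
ys=np.arange(-.01,.10,.0005)
for x in(-.038,-.041,-.043):
    P=np.array([proj(f,W(x,y,.0122)) for y in ys],np.float32)
    v=cv2.remap(a,P[:,:1].copy(),P[:,1:].copy(),cv2.INTER_LINEAR).ravel()
    m=[(round(float(ys[i]),4),int(v[i])) for i in range(2,len(v)-2) if v[i]==v[i-2:i+3].min()];print(x,m)
```

```text
rod [np.float64(-0.0211), np.float64(0.0597)]
rod [np.float64(-0.0243), np.float64(0.0601)]
rod [np.float64(-0.0278), np.float64(0.0597)]
rod [np.float64(-0.0311), np.float64(0.0597)]
rod [np.float64(-0.0343), np.float64(0.0599)]
static spot [np.float64(-0.0413), np.float64(0.0541)] [np.float64(-0.0381), np.float64(0.0524)]
0.0595 [[292.0, 233.5], [291.9, 236.8], [292.6, 237.9], [294.2, 239.2]]
0.0605 [[291.6, 233.7], [291.5, 237.0], [292.2, 238.0], [293.8, 239.3]]
tcp -0.0011682980224113485 0.05910585277788563
-0.038 [(0.0015, 122), (0.0115, 171), (0.022, 163), (0.0325, 164), (0.042, 173), (0.0515, 145), (0.0605, 159), (0.0725, 176), (0.0835, 173), (0.093, 165)]
-0.041 [(0.003, 143), (0.0125, 159), (0.0225, 156), (0.032, 151), (0.0425, 173), (0.053, 131), (0.06, 118), (0.0715, 160), (0.0825, 168), (0.087, 181), (0.092, 167)]
-0.043 [(-0.002, 164), (0.004, 159), (0.0115, 152), (0.023, 167), (0.0325, 147), (0.0415, 168), (0.0475, 176), (0.059, 83), (0.0725, 148), (0.082, 157), (0.093, 168)]
```

Run:
```python
from h import *
f=grab_frame("scene");g=grab_frame("top")
a=np.load("pics/top.npy").mean(2);b=np.load("pics/scene.npy").mean(2)
print("top rows 225-236 cols 268-286");print(a[225:236,268:286].round(0).astype(int))
for y in(.060,.061):
    print(y,[proj(g,W(x,y+d,z)).round(1).tolist() for x in(-.045,-.055) for d in(.005,-.005) for z in(.018,0)])
print("scene rows 236-254 cols 286-300");print(b[236:254,286:300].round(0).astype(int))
print([ (z,proj(f,W(x,.060+d,z)).round(1).tolist()) for z in(0,.018) for x in(-.045,-.055) for d in(.005,-.005)])
```

```text
top rows 225-236 cols 268-286
[[139 140 147 148 142 141 147 149 143 143 148 147 138 138 145 146 145 144]
 [128 129 142 145 137 138 146 147 138 138 147 146 136 135 146 150 150 148]
 [120 122 132 136 132 132 141 142 135 135 144 144 133 134 146 149 146 145]
 [125 124 126 124 121 120 124 123 121 123 132 132 126 133 146 147 140 141]
 [134 132 130 127 123 116 105  96  95  96 103 107 111 124 136 136 131 136]
 [138 137 135 135 132 120  98  77  69  70  78  86  91 102 110 112 114 123]
 [137 138 138 138 134 120  94  70  62  64  73  84  85  88  91  93  98 106]
 [138 138 138 138 135 121  98  76  66  69  79  91  97  99  98  99 102 112]
 [137 138 138 138 136 129 115  98  87  88  96 111 119 121 122 122 122 128]
 [137 137 138 137 138 135 130 122 117 117 121 129 134 135 135 135 135 136]
 [138 137 138 138 138 137 136 135 134 134 135 136 138 138 138 138 137 138]]
0.06 [[274.7, 228.4], [274.9, 229.1], [278.7, 229.2], [278.7, 229.9], [273.9, 232.4], [274.1, 233.0], [277.9, 233.1], [278.0, 233.8]]
0.061 [[274.3, 228.4], [274.5, 229.1], [278.3, 229.1], [278.4, 229.8], [273.6, 232.3], [273.7, 232.9], [277.5,
[... 604 characters left out ...]
2 128 104  85  79  74  74  88 112 131 138]
 [135 135 153 164 163 133  91  81  75  84 103 129 154 162]
 [163 163 164 163 164 151 122 114 119 129 136 153 163 162]
 [164 164 162 164 163 163 154 156 164 162 163 163 163 163]
 [163 163 164 164 162 163 163 163 163 163 163 163 163 162]
 [163 163 162 164 164 163 163 163 162 162 163 163 163 163]
 [163 163 163 163 164 163 163 163 163 162 163 163 163 162]
 [164 163 164 162 162 163 164 163 164 163 163 163 163 163]
 [164 163 163 164 164 163 162 163 163 163 163 163 162 162]]
[(0, [290.5, 244.6]), (0, [294.8, 243.2]), (0, [292.7, 247.7]), (0, [297.0, 246.3]), (0.018, [290.7, 238.4]), (0.018, [295.1, 237.0]), (0.018, [292.9, 241.5]), (0.018, [297.2, 240.1])]
```

Run:
```python
from h import *
move_l(W(-.002,.0597+.001,.037),.03);sleep(.5);st()
I=[]
for k in range(4): f=grab_frame("scene");I.append(f["img"].astype(float))
a=np.mean(I,0)
cv2.imwrite("pics/fin.png",cv2.resize(np.clip(a*1.4,0,255).astype(np.uint8)[150:300,180:340,::-1],None,fx=4,fy=4,interpolation=cv2.INTER_CUBIC))
```

```text
21.98 p [0.5679 0.0933 0.0377] F [ 1.5 -3.1  6.6] gap 0.293 g 32.8
```

View pics/fin.png

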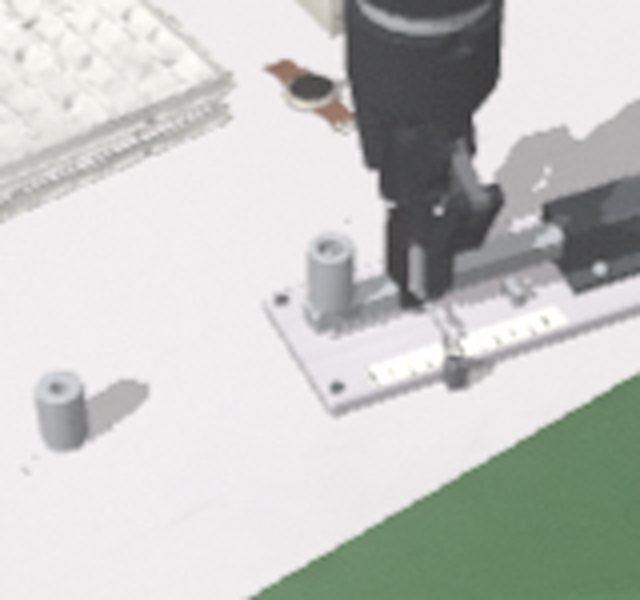

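The sleeve sits on the pin (330,275), the narrow sleeve is still standing (62,410), and the pointer (450,340) is level with the clip (458,368). The button is squeezed in.

```bash
python3 -c "
from cell import *
print(sign_off())"
```

```text
the job is handed in; nothing more can be done
None
```

The wide-bore sleeve is on its seat and released, and the job is handed in with the grip still squeezed and the pointer lined up with the clip to within about 1 mm by my camera measurements; sign-off returned no verdict.

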